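# Load the sample slide and set it to the reader

### The arm

A 6-joint arm with a two-finger parallel gripper is mounted at the origin on the work surface. World frame = base frame: x ahead of the robot, y to its left, z up, the work surface at z = 0. Lengths are in m, angles in rad, forces in N, time in s.
With the tool pointing down it reaches from about 0.25 to 0.725 m from the base axis. Payload 4 kg.
Tool frame: the origin (TCP) lies midway between the tips of the shut fingers; the grasp point (between the pads) lies 19 mm behind it; z points along the fingers, y is the direction in which the jaws open and shut (so a half turn about z gives the same grasp; the last joint's range is limited). The gripper opens to 85 mm and grips with 20 to 120 N. Pads are 22 mm wide; open, the fingers measure 114 mm over their backs; the gripper's body (76 mm by 85 mm) begins 54 mm behind the grasp point. The pads swing forward as they close: fully open they stand 13 mm farther back than shut.
Start: joints at [1.277, 0.241, 0.005, 1.335, 0, 1.571], TCP at [0.145, 0.479, 0.231] pointing down, gripper open.
Joint ranges: [-2.72, 2.72], [-1.05, 1.87], [-1.09, 1.28], [-1.99, 2.15], [-1.42, 1.44], [-3.14, 3.14]. Speed limits (rad/s): [2.79, 2.79, 3.14, 3.14, 3.14, 3.14].

### API

Orientations are given as a unit quaternion [x, y, z, w].
In Python, from workcell import monitor, cams, order gives the robot as it stands.
- The arm moves only by the tool send_rows, never from a script. Its argument "moves" is a list of rows, each a list of 4 numbers: the shift along the tool's x, y, z as a fraction of full scale, then the turn about the tool's z as a fraction of full scale. A call has 1 to 20 rows; each row shifts and turns the commanded pose from where the row before left it, along the tool's axes as they then stand; what a row does not reach is not made up. Full scale, the value 1, is 100 cm for a shift and 0.1 rad for a turn. A row lasts 1/10 s, in which the tool goes at most 50 mm and 8.59 degrees, less where a joint would pass 70% of its speed; a pose out of reach is approached as far as the arm can. A call with a number of a shift or a turn outside -1 to 1 is refused whole. A call with a gripper value outside its range is refused whole. "claw" is the gripper's target within -1 to 1 (fully open at 1, half-way at 0, shut at -1), set as the call begins (left out, the last holds). The fingers move at their own pace and stop on an object; the grip force is fixed at half the most. Time passes only in rows, so rows that do not move let the fingers close. It gives the time, the measured TCP pose, the force and the opening at its end, in the units of the state.
- monitor.get_obs(): the state, without advancing time (a new reading comes with each control period).
- cams.camera(name): name is "scene" or "top"; returns (picture, depth): 384x512x3 uint8, blue, green, red; 384x512 float32, m along the optical axis (not along the pixel's ray), 0 where there is no reading.
- cams.camera_info(name): a dict with "intrinsics" (3x3 intrinsics, pixels), "T" (4x4, takes a point from camera to world coordinates). Camera axes: x right, y up, looking along -z (the intrinsics and any distortion apply to the point x, -y, -z); pixel columns grow to the right and rows downward; lengths in m; the calibration is good to about 2 mm. A picture is of the moment at which its call begins. camera_info takes no time and is no camera call.
- order.job_done(): hands the job in, once; it reports no verdict.
The state is a dict: "clock": time; "joint_pos": joint angles; "joint_vel": joint speeds; "tau": joint torques, N m; "eef_pos": TCP position; "tool_rot": TCP orientation; "ft_force": force on the tool from outside, world axes, zero at the start; "ft_torque": the same for the moment, N m; "grip_width": finger opening in m.
Only numpy, scipy, OpenCV 4.12 (cv2) and the standard library are available. Lean on these libraries where they do the work, as an engineer would, in place of code of your own. Each camera call takes 0.05 s, during which the arm holds its last target.

### The job

Take the amber vial with the red cap out of the blue rack and stand it fully down in the white cup of the blue carriage, while the carriage is still at its loading end, well away from the grey reader. Then slide the carriage along its rail by the black grip until the middle of the cup is in line with the orange pointer on the reader, and let go. Keep the vial upright, do not shift the reader, and leave the other vials and the things on the bench where they are.

Things in the scene. Friction and masses are not known exactly. Their poses are not given: they have to be found in the camera images.
- bed: Fixed aluminium bed of the sample slide, 145 x 420 x 10 mm. Origin on the bench below the middle of the rail; y axis along the rail (carriage travels to +y), x across it towards the reader. The bed spans x = -40 to +105 mm. Steel rail 26 mm wide, top at z = 24 mm. Grey end stops (50 mm wide, top at 38 mm) at y = +-203 mm. The black graduation is decoration.
- carriage: The blue carriage that slides along the rail, 200 mm of travel, stopping dead at both ends. Origin under the cup's centre, 24.5 mm above the bench; axes as the bed's; at y = -60 mm on the bed at its loading end. It stays where left; sliding takes about 2 N, no spring. Plate 50 mm wide, top 34.5 mm above the bench, from 30 mm ahead (+y) to 125 mm behind (-y) the cup's centre.
- cup (a point): Centre of the inner floor of the white cup on the carriage, 38.5 mm above the bench; axes as the bed's. The cup is a 44 x 44 mm block with a round hole 27 mm wide, 26 mm deep, slightly chamfered; rim 64.5 mm above the bench. A short black line on the rim's +x side marks its middle.
- grip (a point): Black upright grip fixed on the carriage, 26 mm (x) by 20 mm (y, along the rail) by 42 mm tall, with a thin grey line. This point is the centre of its foot, 34.5 mm above the bench; top 76.5 mm above the bench; axes as the bed's. It stands 100 mm behind (-y) the cup's centre.
- reader: Grey reader clamped beside the rail, somewhere along the bed. Stiff (about 20 N to shift): do not shift it. Origin on the rail's middle line, 10 mm above the bench, axes as the bed's. Box 52 (x) by 46 (y) by 60 mm, at x = 42 to 94 mm, top 72 mm above the bench (orange bar on it to 76 mm); a black lens reaches to x = 33 mm, a small black clamp knob on the far side.
- index (a point): Tip of the orange pointer, an 8 mm wide bar across the top of the reader that reaches over towards the rail: at x = 26 mm on the bed, on the bar's middle line, 76 mm above the bench; axes as the bed's. The cup is in place when cup and this point have the same y along the bed.
- vial_red: The vial to load: amber glass, 24 mm in diameter, 75 mm tall, the top 18 mm being a red cap of the same width; about 45 g. Origin at the centre of its bottom, z along it.
- rack: Fixed blue rack, 180 (x) by 120 (y) by 40 mm, origin at the centre of its underside on the bench. Six round holes 27 mm wide and 30 mm deep (floor 10 mm above the bench) at x = -62, 0, +62 and y = -31, +31 mm. Four hold vials, which stick out 45 mm above it.
- vial_green: Same vial with a green cap, standing in the rack; leave it there.
- vial_white: Same vial with a white cap, standing in the rack; leave it there.
- vial_yellow: Same vial with a yellow cap, standing in the rack; leave it there.
- spray_can: Red can, 52 mm in diameter, 170 mm tall, standing on the bench; leave it.
- screwdriver: Screwdriver lying on the bench; leave it.
- tape_roll: Blue ring-shaped roll, 90 mm wide, 22 mm high, lying on the bench; leave it.
- wrench: Steel wrench lying on the bench; leave it.
Not all that is in view belongs to the job. Leave any purple look-alike of the vial_red alone.

How it is judged:
On the way, in this order (a step that is already met when the one before it is completed fails the run):
1. the red-capped vial stands released in the carriage's cup, fully down, with the carriage still more than 40 mm short of the reader's pointer (horizontal distance between vial_red and cup below 0.006 m and z of vial_red in the frame of cup below 0.004 m and angle between vial_red's own z axis and vertical below 0.15 rad and contact force between the fingers and vial_red below 0.1 N and y of cup in the frame of index below -0.04 m), for 0.2 s.
2. the fingers are on the black grip with the vial seated in the cup (contact force between the fingers and carriage above 0.5 N and distance between the grasp point and grip below 0.055 m and z of vial_red in the frame of cup below 0.004 m and horizontal distance between vial_red and cup below 0.006 m), for 0.1 s.
At the end, for the whole second after the job is handed in: The red-capped vial stands upright (within 0.15 rad) and fully down in the carriage's cup (bottom within 4 mm of the cup floor), and the carriage is at rest with the middle of the cup within 4 mm, along the rail, of the middle of the orange pointer (half the pointer's width) (y of cup in the frame of index between -0.004 and 0.004 m and horizontal distance between vial_red and cup below 0.006 m and z of vial_red in the frame of cup below 0.004 m and angle between vial_red's own z axis and vertical below 0.15 rad and linear speed of carriage below 0.005 m/s and linear speed of vial_red below 0.02 m/s); the robot touches nothing.
It fails at once if the reader is shifted by more than 3 mm (distance of index from where it was at the start of the episode above 0.003 m).
It fails at once if the red-capped vial is tipped by more than 0.7 rad (angle between vial_red's own z axis and vertical above 0.7 rad).
It fails at once if another vial is moved by more than 15 mm (distance of any of vial_green, vial_white, vial_yellow from where it was at the start of the episode above 0.015 m).
It fails at once if the can, screwdriver, roll or wrench is moved by more than 30 mm (distance of any of spray_can, screwdriver, tape_roll, wrench from where it was at the start of the episode above 0.03 m).
It also fails if it takes over 54 s, if anything falls off the work surface, if the arm or the gripper's body presses on something with over 40 N, if the wrist force passes 120 N, or if a joint passes its speed limit or range.

## Working session

There is one attempt and no reset: what is moved stays moved. The work goes in short steps, Python scripts to look and compute and a tool call to move; the robot and the scene stay as the last step left them, time stands still between calls to the robot, and variables do not carry over. Pictures are saved under pics/ and viewed, and the job is handed in when it is done.

Besides the shell and the picture viewer there is one more tool, called after ">>>" in YAML: its name, and indented under it one key for each argument. send_rows: Moves the arm, as the interface text tells. Its arguments: {"type":"object","properties":{"moves":{"type":"array","items":{"type":"array","items":{"type":"number","minimum":-1,"maximum":1}}},"claw":{"type":"number"}},"required":["moves"]}

```bash
ls; mkdir -p pics; python3 - <<'E'
from workcell import monitor,cams
import cv2,numpy as np
o=monitor.get_obs();print(o)
for n in("scene","top"):
    p,d=cams.camera(n);cv2.imwrite(f"pics/{n}0.png",p);np.savez(f"{n}0.npz",p=p,d=d);i=cams.camera_info(n);print(n,i)
E
```

```text
pics
{'clock': 0.0, 'joint_pos': array([1.27700080e+00, 2.41410658e-01, 3.68176420e-03, 1.33520860e+00,
       3.11042817e-05, 1.57080510e+00]), 'joint_vel': array([ 0.00088851, -0.00036919,  0.00044144, -0.00053139, -0.00201178,
       -0.00149346]), 'tau': array([-1.21614779e-03, -3.72319865e+01,  2.52407777e+01,  1.71869964e-02,
       -6.72892065e-05, -1.48847846e-06]), 'eef_pos': array([0.1445944 , 0.47795001, 0.23039793]), 'tool_rot': array([ 1.46374290e-01,  9.89228700e-01, -1.05677766e-03, -1.72081328e-04]), 'ft_force': array([-0.17219699,  0.00402707,  0.05488431]), 'ft_torque': array([-0.02030414,  0.04155118, -0.04403498]), 'grip_width': 0.08545304112331116}
scene {'intrinsics': array([[404.67427186,   0.        , 252.20575894],
       [  0.        , 404.67427186, 195.58061348],
       [  0.        ,   0.        ,   1.        ]]), 'T': array([[ 0.53385429, -0.48434483,  0.69311593,  1.45854088],
       [ 0.84541478,  0.28970233, -0.4487164 , -0.53929796],
       [ 0.01653616,  0.82551962,  0.56413111,  0.77579969],
       [ 0.        ,  0.        ,  0.        ,  1.        ]])}
top {'intrinsics': array([[352.87526619,   0.        , 259.94648289],
       [  0.        , 352.87526619, 194.48181418],
       [  0.        ,   0.        ,   1.        ]]), 'T': array([[ 0.00217674,  0.99866149, -0.05167681,  0.52612711],
       [-0.99986278,  0.00132489, -0.01651273,  0.0371137 ],
       [-0.01642216,  0.05170566,  0.99852733,  0.98752536],
       [ 0.        ,  0.        ,  0.        ,  1.        ]])}
```

View pics/scene0.png

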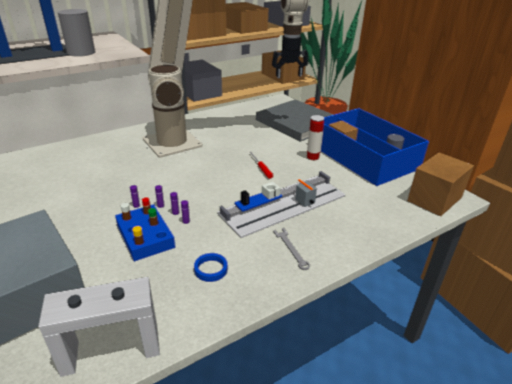

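View pics/top0.png

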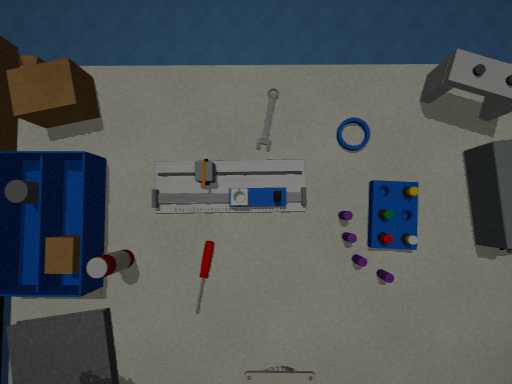

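The views show the red cap at about (386,239) in the top image, the cup at (239,197), the grip at (278,197) and the pointer at (205,172). Next I'll zoom in and measure.

```bash
cat > h.py <<'E'
import numpy as np,cv2
from workcell import cams
def info(n):
    i=cams.camera_info(n);return i["intrinsics"],i["T"]
def ray(n,u,v):
    K,T=info(n);d=np.array([(u-K[0,2])/K[0,0],-(v-K[1,2])/K[1,1],-1.]);return T[:3,3],T[:3,:3]@d
def onz(n,u,v,z):
    o,d=ray(n,u,v);return o+d*(z-o[2])/d[2]
def proj(n,P):
    K,T=info(n);c=T[:3,:3].T@(np.asarray(P)-T[:3,3]);return K[0,0]*c[0]/-c[2]+K[0,2],K[1,1]*c[1]/c[2]+K[1,2]
def two(a,b):  # closest point of two rays
    (o1,d1),(o2,d2)=ray(*a),ray(*b);A=np.stack([d1,-d2],1);s=np.linalg.lstsq(A,o2-o1,rcond=None)[0]
    p,q=o1+s[0]*d1,o2+s[1]*d2;return (p+q)/2,np.linalg.norm(p-q)
def blobs(p,lo,hi,amin=8,box=None):
    h=cv2.cvtColor(p,cv2.COLOR_BGR2HSV);m=cv2.inRange(h,lo,hi)
    if box: 
        k=np.zeros_like(m);x0,y0,x1,y1=box;k[y0:y1,x0:x1]=1;m=m*k
    n,l,s,c=cv2.connectedComponentsWithStats(m)
    return [(s[i,4],*np.round(c[i],2),*s[i,:4]) for i in range(1,n) if s[i,4]>=amin],m
E
python3 - <<'E'
from h import *
t=np.load('top0.npz');s=np.load('scene0.npz')
c=t['p'][150:285,145:425];cv2.imwrite('pics/tz.png',cv2.resize(c[:75,:170],None,fx=4.7,fy=4.7,interpolation=cv2.INTER_NEAREST))
cv2.imwrite('pics/tr.png',cv2.resize(t['p'][170:290,330:430],None,fx=5,fy=5,interpolation=cv2.INTER_NEAREST))
cv2.imwrite('pics/sz.png',cv2.resize(s['p'][165:265,110:350],None,fx=3.3,fy=3.3,interpolation=cv2.INTER_NEAREST))
for nm,lo,hi in (("red",(0,150,70),(6,255,255)),("org",(8,150,120),(20,255,255)),("yel",(20,120,120),(32,255,255)),("grn",(45,100,40),(80,255,255)),("pur",(125,80,30),(160,255,255))):
    for n,im in (("top",t['p']),("scene",s['p'])):
        b=blobs(im,lo,hi)[0];print(nm,n,[tuple(map(float,x)) for x in b][:8])
E
```

```text
red top [(58.0, 387.09, 238.26, 383.0, 234.0, 9.0, 9.0), (296.0, 206.3, 258.74, 200.0, 241.0, 14.0, 37.0)]
red scene [(116.0, 315.69, 126.0, 310.0, 120.0, 12.0, 12.0), (67.0, 312.45, 155.69, 307.0, 152.0, 12.0, 8.0), (104.0, 265.12, 169.81, 258.0, 162.0, 15.0, 16.0), (51.0, 145.31, 201.53, 142.0, 198.0, 8.0, 8.0)]
org top [(58.0, 202.72, 173.98, 202.0, 161.0, 3.0, 26.0)]
org scene [(905.0, 498.88, 127.51, 480.0, 83.0, 32.0, 81.0), (207.0, 325.29, 102.36, 306.0, 97.0, 40.0, 12.0), (143.0, 343.5, 127.13, 331.0, 122.0, 25.0, 11.0), (910.0, 445.56, 166.94, 418.0, 153.0, 56.0, 30.0), (266.0, 489.26, 177.14, 471.0, 161.0, 41.0, 31.0), (34.0, 305.29, 184.47, 299.0, 180.0, 13.0, 10.0), (110.0, 499.56, 270.12, 482.0, 259.0, 30.0, 22.0)]
yel top [(54.0, 413.94, 190.57, 410.0, 187.0, 9.0, 8.0)]
yel scene [(75.0, 137.05, 231.01, 133.0, 226.0, 9.0, 11.0)]
grn top [(67.0, 388.0, 213.88, 384.0, 210.0, 9.0, 9.0)]
grn scene [(254.0, 326.1, 18.85, 323.0, 0.0, 8.0, 45.0), (773.0, 341.75, 40.8, 331.0, 11.0, 28.0, 63.0), (362.0, 311.17, 46.72, 301.0, 29.0, 19.0, 36.0), (112.0, 349.77, 65.03, 344.0, 54.0, 12.0, 23.0), (56.0, 151.75, 212.23, 148.0, 208.0, 8.0, 9.0)]
pur top [(105.0, 345.2, 215.03, 339.0, 211.0, 14.0, 9.0), (107.0, 349.25, 237.09, 342.0, 233.0, 15.0, 10.0), (117.0, 359.28, 260.05, 352.0, 255.0, 15.0, 12.0), (140.0, 385.09, 275.54, 377.0, 269.0, 17.0, 14.0)]
pur scene [(131.0, 134.43, 195.63, 130.0, 185.0, 9.0, 22.0), (132.0, 159.14, 195.73, 155.0, 185.0, 9.0, 22.0), (140.0, 174.19, 202.8, 170.0, 192.0, 9.0, 23.0), (141.0, 184.87, 211.4, 181.0, 201.0, 8.0, 22.0)]
```

View pics/tz.png

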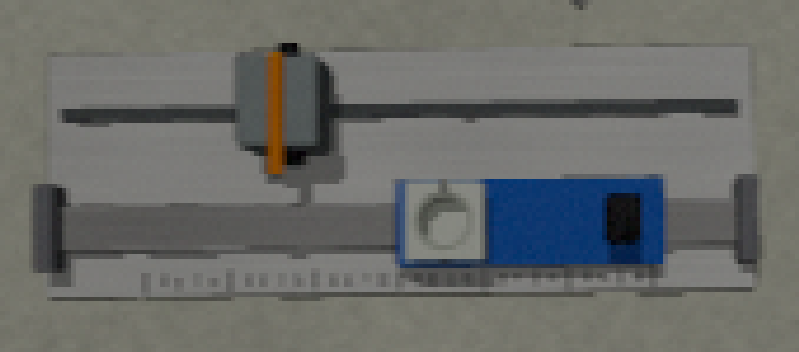

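View pics/tr.png

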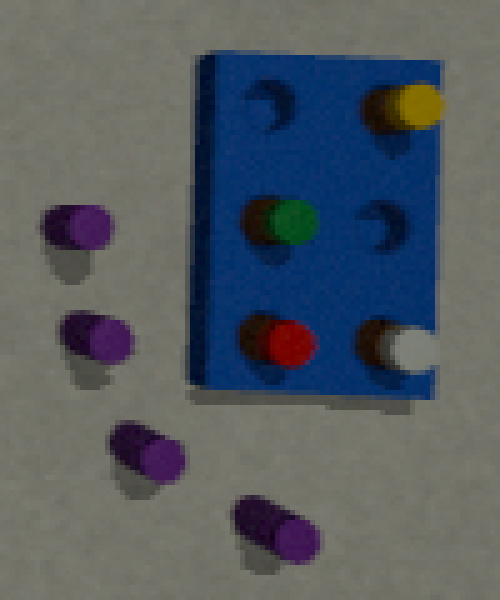

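View pics/sz.png

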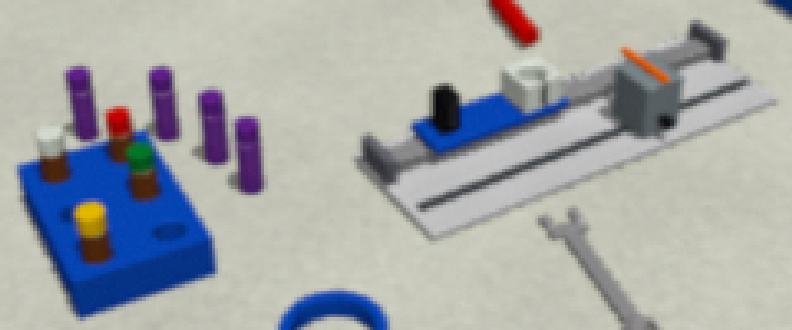

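```bash
python3 - <<'E'
from h import *
t=np.load('top0.npz')['p'];s=np.load('scene0.npz')['p'];D=np.load('top0.npz')['d']
# caps in rack
for nm,lo,hi,zt in (("red",(0,130,50),(8,255,255),.085),("yel",(20,120,80),(34,255,255),.085),("grn",(45,100,30),(80,255,255),.085)):
    b,m=blobs(t,lo,hi,20,(330,170,430,290))
    for x in b: print(nm,x[0],onz("top",x[1],x[2],zt).round(4), "bbox c",onz("top",x[3]+x[5]/2-.5,x[4]+x[6]/2-.5,zt).round(4), D[int(x[2]),int(x[1])])
b,m=blobs(t,(125,60,20),(165,255,255),20)
print("purple",[onz("top",x[3]+x[5]-5,x[4]+x[6]-5,.075).round(3)[:2] for x in b])
# rack
b,m=blobs(t,(100,150,40),(125,255,255),200,(330,170,430,290))
b2,mc=blobs(t,(100,150,40),(125,255,255),100,(150,150,320,220));print("blue",[tuple(map(float,x)) for x in b],[tuple(map(float,x)) for x in b2])
c=max(cv2.findContours(m,0,1)[0],key=cv2.contourArea);r=cv2.minAreaRect(c);print("rack rect",r,[onz("top",*q,.04).round(4)[:2] for q in cv2.boxPoints(r)])
c=max(cv2.findContours(mc,0,1)[0],key=cv2.contourArea);r=cv2.minAreaRect(c);print("carr rect",r,[onz("top",*q,.0345).round(4)[:2] for q in cv2.boxPoints(r)])
# gray patch of slide
g=cv2.cvtColor(t,cv2.COLOR_BGR2GRAY)
print(g[184:212,226:252])
print("grip");print(g[186:208,270:292])
E
```

```text
red 67 [ 0.4631 -0.2686  0.085 ] bbox c [ 0.463  -0.2685  0.085 ] 0.89454865
yel 67 [ 0.5831 -0.3389  0.085 ] bbox c [ 0.5822 -0.3387  0.085 ] 0.89714813
grn 75 [ 0.524  -0.2721  0.085 ] bbox c [ 0.5236 -0.272   0.085 ] 0.8962901
purple [array([ 0.521, -0.174]), array([ 0.462, -0.184]), array([ 0.401, -0.209]), array([ 0.361, -0.277])]
blue [(2726.0, 391.59, 213.43, 368.0, 180.0, 50.0, 70.0)] [(595.0, 265.71, 196.56, 248.0, 188.0, 38.0, 18.0)]
rack rect ((392.6243896484375, 214.51951599121094), (48.694976806640625, 67.9668197631836), 1.7899105548858643) [array([ 0.434 , -0.2324]), array([ 0.615 , -0.2405]), array([ 0.611, -0.37 ]), array([ 0.4305, -0.3606])]
carr rect ((266.5, 196.5), (17.0, 37.0), 90.0) [array([0.593 , 0.0853]), array([ 0.5931, -0.0148]), array([ 0.5471, -0.0148]), array([0.5469, 0.0851])]
[[125 126 126 125 126 125 124 124 125 123 124 124 123 123 123 120 122 121
  122 122 122 122 122 123 123 124]
 [127 128 127 127 126 127 128 125 125 125 124 126 123 125 123 125 123 124
  124 124 124 125 124 123 123 123]
 [127 127 125 126 126 126 126 126 123 124 125 125 124 124 124 1
[... 4123 characters left out ...]
5  36  45  49  48  48  80  93
   94  94  93  93]
 [ 50  49  48  43  27   5  13  18   8  12  24  42  45  49  51  44  75  84
   84  82  83  81]
 [ 49  46  49  49  39  27  35  33  26  31  30  37  52  49  50  47  75  86
   87  87  86  86]
 [ 45  51  50  51  39  32  29  29  31  28  32  42  49  50  53  47  75  85
  111 125 126 127]
 [ 48  48  50  52  43  28  30  29  28  27  28  42  51  47  48  46 102 123
  123 124 124 125]
 [ 50  51  49  50  41  34  32  28  30  32  29  38  49  44  51  47 104 126
  128 127 126 125]
 [ 67  67  66  65  67  67  64  67  63  63  63  63  64  54  68  84 109 123
  125 123 123 124]
 [ 77  85  85  85  83  83  72  77  84  85  74  76  83  65  69  83 109 125
  124 124 125 125]]
```

```bash
python3 - <<'E'
from h import *
t=np.load('top0.npz')['p']
g=cv2.cvtColor(t,cv2.COLOR_BGR2GRAY).astype(float)
# bed slot dark line: column-wise dark centroid rows 168..180
def line(cols,r0,r1,z,dark=True):
    P=[]
    for c in cols:
        w=g[r0:r1,c];w=np.clip(w.max()*.8-w,0,None)
        if w.sum()>10:P.append(onz("top",c,r0+(w*np.arange(r1-r0)).sum()/w.sum(),z)[:2])
    P=np.array(P);v=cv2.fitLine(P.astype(np.float32),cv2.DIST_HUBER,0,.001,.001).ravel();return v
for cols in (list(range(162,192))+list(range(222,298)),):
    v=line(cols,168,180,.010);print("slot",v,"yaw deg",np.degrees(np.arctan2(-v[0],v[1])))
# rail far edge vs bed: gradient
def edge(cols,r0,r1,z):
    P=[]
    for c in cols:
        d=np.abs(np.diff(g[r0:r1,c]));d[d<d.max()*.4]=0;P.append(onz("top",c,r0+.5+(d*np.arange(len(d))).sum()/d.sum(),z)[:2])
    P=np.array(P);v=cv2.fitLine(P.astype(np.float32),cv2.DIST_HUBER,0,.001,.001).ravel();return v
v=edge(range(231,286),184,191,.0345);print("plate/cup far edge",v)
v=edge(list(range(166,226)),188,199,.024);print("rail far edge",v,np.degrees(np.arctan2(-v[0],v[1])))
# orange
h=cv2.cvtColor(t,cv2.COLOR_BGR2HSV);m=cv2.inRange(h,(6,110,60),(22,255,255));m[:,:190]=0;m[:,220:]=0;m[:155]=0;m[195:]=0
hs=t.astype(float);w=np.clip(hs[...,2]-hs[...,0]-20,0,None);w[:,:195]=0;w[:,212:]=0
for r in range(159,192):
    if w[r].sum()>30: print(r,round((w[r]*np.arange(512)).sum()/w[r].sum(),2),int(w[r].sum()))
print("cup",onz("top",238.55,196.1,.0645))
k=np.clip(32-g[190:203,272:283],0,None);k=k[1:11]
print("grip bbox",onz("top",(273.4+280.6)/2,(190.7+200.8)/2,.0765))
E
```

```text
slot [ 0.01553087 -0.99987936  0.6354851   0.18675184] yaw deg -179.1101
plate/cup far edge [ 0.02390069 -0.9997143   0.5943336   0.05821592]
rail far edge [ 0.00302179 -0.9999954   0.5805947   0.2414907 ] -179.82686
161 203.22 270
162 203.02 307
163 203.06 303
164 203.05 303
165 203.01 303
166 203.03 301
167 203.04 303
168 203.02 296
169 203.05 308
170 203.02 300
171 203.06 304
172 203.04 301
173 203.03 300
174 203.02 307
175 203.04 300
176 203.05 307
177 203.04 293
178 203.07 309
179 203.06 315
180 203.06 328
181 203.12 371
182 203.14 376
183 203.19 354
184 203.23 354
185 203.06 326
186 203.06 318
cup [0.56957416 0.10846865 0.0645    ]
grip bbox [0.57005377 0.0081172  0.0765    ]
```

```bash
python3 - <<'E'
from h import *
t=np.load('top0.npz')['p'];s=np.load('scene0.npz')['p']
print("pointer",onz("top",203.04,165,.076),onz("top",203.06,186.5,.076))
print("scene proj red top",proj("scene",[.463,-.2685,.085]),"bot of cap",proj("scene",[.463,-.2685,.067]))
print("scene proj cup rim",proj("scene",[.5696,.1085,.0645]),"ptr",proj("scene",[.5955,.1968,.076]),"grip",proj("scene",[.570,.0081,.0765]))
cv2.imwrite('pics/s1.png',cv2.resize(s[188:218,128:168],None,fx=16,fy=16,interpolation=cv2.INTER_NEAREST))
cv2.imwrite('pics/s2.png',cv2.resize(s[170:215,225:325],None,fx=8,fy=8,interpolation=cv2.INTER_NEAREST))
E
```

```text
pointer [0.65001119 0.20062363 0.076     ] [0.59386077 0.19997973 0.076     ]
scene proj red top (np.float64(146.43850638912323), np.float64(198.8257277315754)) bot of cap (np.float64(147.225655831845), np.float64(203.76239770206752))
scene proj cup rim (np.float64(271.179353926907), np.float64(185.98083667377728)) ptr (np.float64(298.07738661848924), np.float64(179.20107346096583)) grip (np.float64(244.75116632572787), np.float64(191.82475655224124))
```

View pics/s1.png

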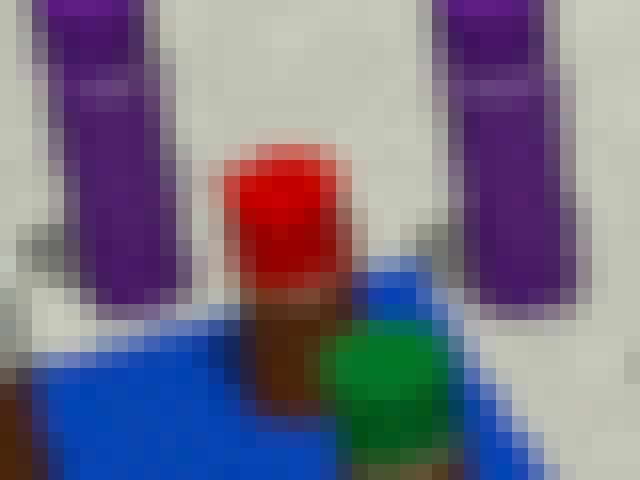

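View pics/s2.png

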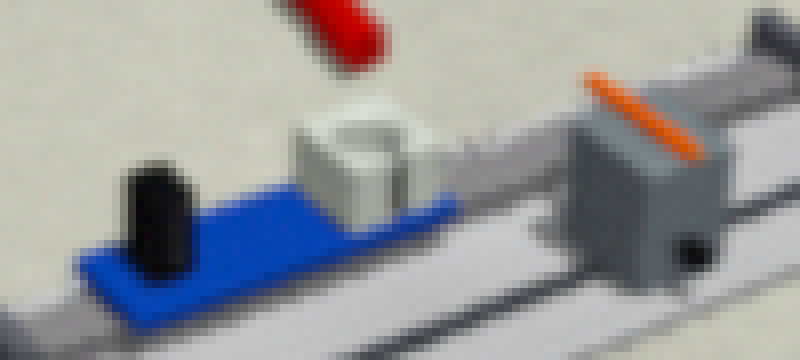

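```bash
python3 - <<'E'
from h import *
t=np.load('top0.npz')['p'];s=np.load('scene0.npz')['p']
def disc(p,lo,hi,box):
    b,m=blobs(p,lo,hi,10,box)
    return [(int(x[0]),float(x[1]),float(x[2]),[int(q) for q in x[3:]]) for x in b]
# bright discs in the scene view and cap extents
for nm,lo,hi,z,bt in (("red",(0,150,50),(8,255,255),.085,(380,230,395,245)),("grn",(45,100,30),(85,255,255),.085,(380,205,395,222)),("yel",(18,110,80),(34,255,255),.085,(405,183,422,198))):
    a=disc(t,lo,hi,bt)[0];b=disc(s,lo,hi,(115,185,165,245))
    P=onz("top",a[1],a[2],z);Q=proj("scene",P)
    # whole-cap centroid predicted ~ mix of top disc and side
    c2=proj("scene",P-[0,0,.009]);print(nm,a,P.round(4),"pred top",np.round(Q,2),"mid",np.round(c2,2),"seen",b)
    print("   bright:",disc(s,(lo[0],lo[1],{'red':175,'grn':95,'yel':200}[nm]),hi,(115,185,165,245)))
for r in g if False else []:pass
print(s[196:208,139:153,2]);print(t[232:245,378:396,2])
E
```

```text
red (67, 386.55, 237.97, [382, 234, 10, 9]) [ 0.4631 -0.2686  0.085 ] pred top [146.42 198.85] mid [146.81 201.33] seen [(53, 145.32, 201.7, [142, 198, 8, 9])]
   bright: [(21, 144.86, 199.33, [142, 198, 7, 4])]
grn (75, 387.56, 213.87, [383, 210, 10, 9]) [ 0.524  -0.2721  0.085 ] pred top [152.73 209.64] mid [153.12 212.17] seen [(59, 151.76, 212.02, [148, 208, 8, 9])]
   bright: [(27, 151.81, 210.11, [149, 208, 7, 5])]
yel (67, 413.57, 190.66, [409, 187, 10, 9]) [ 0.5831 -0.3389  0.085 ] pred top [136.97 228.43] mid [137.45 231.03] seen [(80, 137.04, 231.19, [133, 226, 9, 11])]
   bright: [(29, 136.66, 228.83, [133, 227, 8, 5])]
[[180 193 192 190 194 194 197 197 196 194 197 196 197 197]
 [168 190 194 193 196 197 200 202 197 196 196 196 195 195]
 [154 186 190 192 196 196 198 200 197 197 195 195 194 194]
 [148 180 185 194 197 198 197 197 197 191 187 196 197 196]
 [144 184 188 187 193 198 199 196 188 172 165 189 197 196]
 [135 183 180 161 171 182 186 180 163 148 149 179 195 198]
 [132 182 177 147 146 155 162 156 148 139 141 172 193 197]
 [119 172 182 153 139 145 150 150 146 137 140 16
[... 523 characters left out ...]
109  68   7   0   7   3]
 [ 32  26  33  43  54  56  96 119 122 121 120 121 119 108  66   4   4   4]
 [ 28  27  25  45  55  67 104 121 121 123 120 118 117 120  97  47   3  16]
 [ 26  28  31  47  56  71 109 121 122 119 119 119 120 120  95  44   5   5]
 [ 20  28  27  42  48  71 107 122 120 120 119 121 119 118 105  66   6   4]
 [ 23  27  28  37  45  58 103 121 121 120 118 119 117 119  88  26   9   0]
 [  6  18  25  28  34  44  76 109 120 119 118 119 119 107  63   4   0   0]
 [  9   2   8   5   4  16  34  79 110 120 117 118 104  64   4   0   1   6]
 [ 14   8   0   0   7  12   9  13  29  54  64  53  27   0   8  15   8   7]
 [ 10  12   7   8   0   4   4   0   4   6   8   0   0   5  12  10   4   4]]
```

```bash
python3 - <<'E'
from h import *
t=np.load('top0.npz')['p'].astype(float);s=np.load('scene0.npz')['p']
w=np.clip((t[232:246,380:397,2]-70)/50,0,1);yy,xx=np.mgrid[232:246,380:397]
u,v=(w*xx).sum()/w.sum(),(w*yy).sum()/w.sum();P=onz("top",u,v,.085);print("red",u,v,w.sum(),P,proj("scene",P))
print(two(("top",u,v),("scene",145.3,199.6)))
E
```

```text
red 387.81661991584855 238.35729312762973 57.04 [ 0.46210971 -0.27176286  0.085     ] (np.float64(145.27371693745695), np.float64(199.00131316355257))
(array([ 0.46208639, -0.27219864,  0.08304652]), np.float64(0.0004922801591475511))
```

>>> send_rows:
  moves:
    - [0,0,0,1]
    - [0,0,0,1]
    - [0,0,0,1]
    - [0,0,0,1]
    - [0,0,0,0.92]
    - [0,0,0,0]
  claw: 0.2

```text
clock: 0.7
eef_pos: [0.1447, 0.4783, 0.2308]
tool_rot: [0.383, 0.924, -0.001, 0.0]
ft_force: [-0.4, 0.5, -1.1]
grip_width: 0.0512
```

>>> send_rows:
  moves:
    - [-0.0377,-0.0153,0,0]
    - [-0.0377,-0.0153,0,0]
    - [-0.0377,-0.0153,0,0]
    - [-0.0377,-0.0153,0,0]
    - [-0.0377,-0.0153,0,0]
    - [-0.0377,-0.0153,0,0]
    - [-0.0377,-0.0153,0,0]
    - [-0.0377,-0.0153,0,0]
    - [-0.0377,-0.0153,0,0]
    - [-0.0377,-0.0153,0,0]
    - [-0.0377,-0.0153,0,0]
    - [-0.0377,-0.0153,0,0]
    - [-0.0377,-0.0153,0,0]
    - [-0.0377,-0.0153,0,0]
    - [-0.0377,-0.0153,0,0]
    - [-0.0377,-0.0153,0,0]
    - [-0.0377,-0.0153,0,0]
    - [-0.0377,-0.0153,0,0]
    - [-0.0377,-0.0153,0,0]
    - [-0.0377,-0.0153,0,0]

```text
clock: 2.7
eef_pos: [0.4615, -0.2727, 0.2309]
tool_rot: [0.382, 0.924, 0.0, -0.0]
ft_force: [0.2, 0.6, 0.9]
grip_width: 0.0513
```

>>> send_rows:
  moves:
    - [0,0,0,0]
    - [0,0,0,0]
    - [0,0,0,0]

```text
clock: 3.0
eef_pos: [0.4607, -0.2702, 0.231]
tool_rot: [0.382, 0.924, 0.0, -0.001]
ft_force: [0.5, 0.2, -0.3]
grip_width: 0.0512
```

>>> send_rows:
  moves:
    - [-0.0022,0,0.03,0]
    - [0,0,0.04,0]
    - [0,0,0.03,0]
    - [0,0,0,0]
    - [0,0,0,0]

```text
clock: 3.5
eef_pos: [0.4627, -0.2716, 0.1321]
tool_rot: [0.382, 0.924, 0.0, -0.0]
ft_force: [0.4, -0.2, 0.2]
grip_width: 0.0514
```

```bash
python3 - <<'E'
from h import *
for n,b in (("scene",(100,110,220,260)),("top",(330,170,430,290))):
    p,_=cams.camera(n);x0,y0,x1,y1=b;cv2.imwrite(f"pics/{n}1.png",cv2.resize(p[y0:y1,x0:x1],None,fx=4.8,fy=4.8,interpolation=cv2.INTER_NEAREST)[:600])
E
```

```text
(no output)
```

View pics/scene1.png

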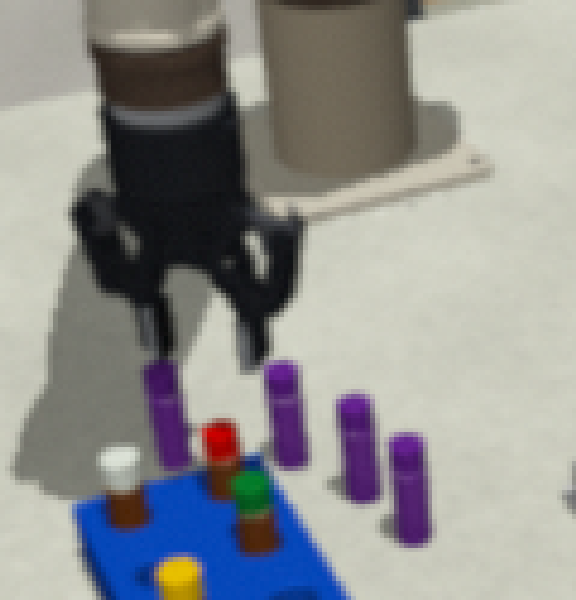

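View pics/top1.png

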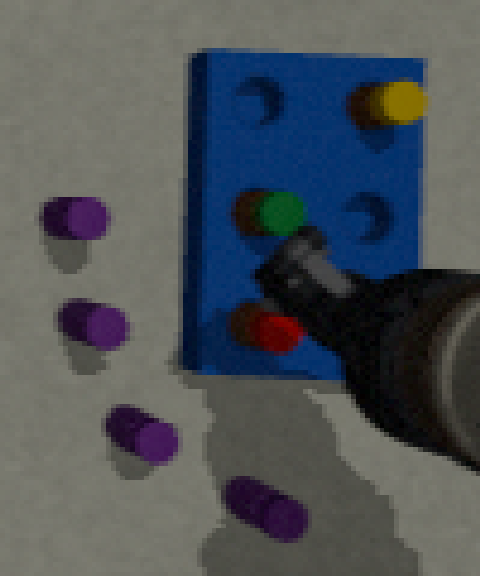

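```bash
python3 - <<'E'
from h import *
for P in ([.462,-.272,.132],[.480,-.254,.135],[.445,-.289,.135],[.484,-.250,.16]):
    u,v=proj("top",P);a,b=proj("scene",P);print(P,"top crop",round((u-330)*4.8),round((v-170)*4.8),"scene crop",round((a-100)*4.8),round((b-110)*4.8))
E
```

```text
[0.462, -0.272, 0.132] top crop 311 335 scene crop 207 363
[0.48, -0.254, 0.135] top crop 276 299 scene crop 245 365
[0.445, -0.289, 0.135] top crop 348 370 scene crop 169 354
[0.484, -0.25, 0.16] top crop 285 294 scene crop 249 331
```

>>> send_rows:
  moves:
    - [0,0,0.03,0]
    - [0,0,0.03,0]
    - [0,0,0.012,0]
    - [0,0,0.008,0]
    - [0,0,0,0]
    - [0,0,0,0]

```text
clock: 4.2
eef_pos: [0.4639, -0.2732, 0.0527]
tool_rot: [0.383, 0.924, -0.0, 0.001]
ft_force: [0.4, -0.0, -0.1]
grip_width: 0.0512
```

>>> send_rows:
  moves:
    - [0,0,0,0]
    - [0,0,0,0]
    - [0,0,0,0]
    - [0,0,0,0]
    - [0,0,0,0]
    - [0,0,0,0]
  claw: -1

```text
clock: 4.8
eef_pos: [0.4636, -0.2732, 0.0526]
tool_rot: [0.383, 0.924, -0.0, 0.001]
ft_force: [-0.1, -0.5, 6.3]
grip_width: 0.022
```

>>> send_rows:
  moves:
    - [0,0,-0.005,0]
    - [0,0,-0.015,0]
    - [0,0,-0.025,0]
    - [0,0,-0.025,0]
    - [0,0,-0.025,0]
    - [0,0,-0.025,0]
    - [0,0,0,0]
    - [0,0,0,0]
    - [0,0,0,0]

```text
clock: 5.7
eef_pos: [0.4619, -0.2721, 0.1699]
tool_rot: [0.383, 0.924, 0.0, -0.001]
ft_force: [0.2, 0.0, -0.8]
grip_width: 0.0222
```

```bash
python3 - <<'E'
from h import *
for n,b in (("scene",(100,110,220,260)),("top",(330,170,430,290))):
    p,_=cams.camera(n);np.save(f"{n}2.npy",p);x0,y0,x1,y1=b;cv2.imwrite(f"pics/{n}2.png",cv2.resize(p[y0:y1,x0:x1],None,fx=4.8,fy=4.8,interpolation=cv2.INTER_NEAREST)[:600])
E
```

```text
(no output)
```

View pics/scene2.png

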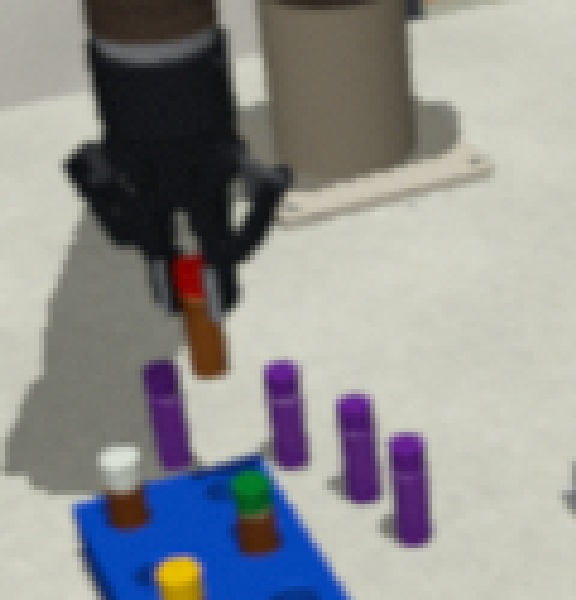

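>>> send_rows:
  moves:
    - [0.0161,0.02874,0,0]
    - [0.0161,0.02874,0,0]
    - [0.0161,0.02874,0,0]
    - [0.0161,0.02874,0,0]
    - [0.0161,0.02874,0,0]
    - [0.0161,0.02874,0,0]
    - [0.0161,0.02874,0,0]
    - [0.0161,0.02874,0,0]
    - [0.0161,0.02874,0,0]
    - [0.0161,0.02874,0,0]
    - [0.0161,0.02874,0,0]
    - [0.0161,0.02874,0,0]
    - [0,0,0,0]
    - [0,0,0,0]
    - [0,0,0.03,0]
    - [0,0,0,0]
    - [0,0,0,0]
    - [0,0,0,0]

```text
clock: 7.6
eef_pos: [0.5706, 0.1071, 0.1423]
tool_rot: [0.383, 0.924, 0.0, 0.0]
ft_force: [-0.1, 0.1, -0.2]
grip_width: 0.0226
```

```bash
python3 - <<'E'
from h import *
from workcell import monitor
print(monitor.get_obs()['eef_pos'],monitor.get_obs()['tool_rot'],monitor.get_obs()['clock'])
for n,b in (("scene",(220,110,320,230)),("top",(190,140,310,240))):
    p,_=cams.camera(n);np.save(f"{n}3.npy",p);x0,y0,x1,y1=b;cv2.imwrite(f"pics/{n}3.png",cv2.resize(p[y0:y1,x0:x1],None,fx=5,fy=5,interpolation=cv2.INTER_NEAREST)[:600])
E
```

```text
[0.5706276  0.10705798 0.14227444] [3.83439050e-01 9.23566057e-01 2.24608608e-04 4.27985471e-04] 7.6
```

View pics/scene3.png

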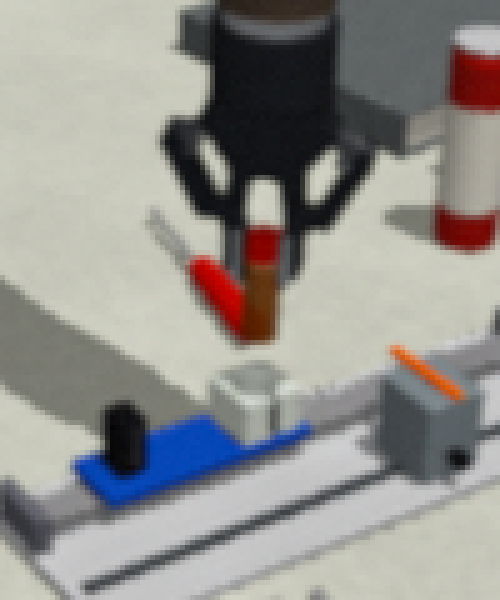

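View pics/top3.png

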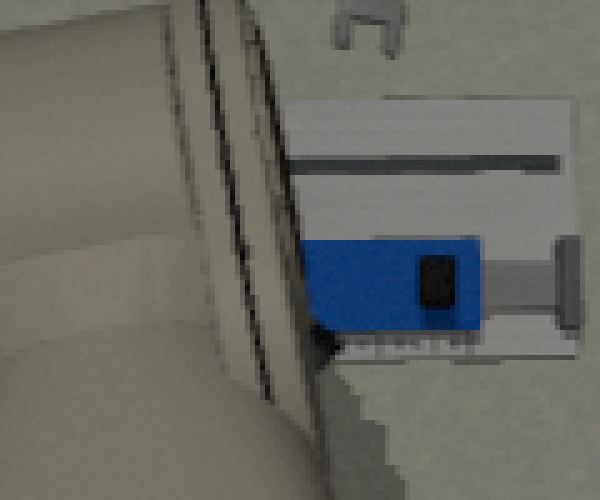

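```bash
python3 - <<'E'
from h import *
s=np.load('scene3.npy')
print(s[158:182,264:282,1]); 
for z in (.0385,.0645,.0997,.13,.157): print(z,np.round(proj("scene",[.5696,.1085,z]),2))
print("cup rows");print(s[180:200,258:286,1])
E
```

```text
[[135  64  63  78  45  14   3   6   0   0   7  32  63  80  50  37  92 163]
 [134  61  64  78  45  13   5   4   2   3   9  35  74  85  50  39  98 169]
 [135  64  65  78  44  11   2   2   1   0   8  36  73  82  46  39  99 168]
 [123  61  67  77  47  19  10   4   2   2  15  47  76  85  47  39 102 170]
 [ 95  57  70  79  47  31  31  31  27  33  43  59  84  85  46  45 115 181]
 [ 64  57  78  79  46  38  53  63  61  68  71  71  90  85  49  62 136 190]
 [ 41  63  89  82  45  37  52  60  60  61  64  68  90  85  53  95 165 197]
 [ 18  45  74  80  52  41  45  51  56  54  55  69  90  96  89 134 184 201]
 [  7  25  54  78  69  52  49  51  52  54  51  65  96 129 159 178 196 199]
 [  0   9  27  59  74  55  49  50  55  53  54  69 110 160 191 198 198 198]
 [  0   0   7  28  46  46  50  53  55  55  59  94 151 191 201 200 198 198]
 [  6   3   0   9  24  39  46  54  55  53  62 109 171 198 203 199 198 198]
 [  1   2   6   6  20  34  44  52  53  54  63 112 172 196 198 197 198 199]
 [  6   2   1   9  18  29  36  47  52  54  63 109 169 193 197 196 199 200]
 [ 23   6   1   6  21  27  33  39  47  52  64 112 
[... 2462 characters left out ...]
 76  75  72  70  82 104 120 127 129 129 137 153 167 168 165 141  91 110
  161 171 166 149 124 118 130 133 122 113]
 [ 70  71  70  71  72  81  96 118 127 129 138 155 167 169 167 143  93 108
  153 161 148 120  95  89 104 111 107 103]
 [ 71  70  72  70  68  71  76  90 110 125 138 155 168 170 168 149 107 102
  120 117 100  76  63  68  88 105 112 121]
 [ 71  69  70  70  70  70  69  70  81 109 134 156 166 163 158 139  97  80
   79  72  61  58  71  88 110 137 154 169]
 [ 72  73  71  69  69  72  70  67  69  81 116 146 146 127 108  91  68  58
   56  56  63  84 120 147 168 187 193 199]
 [ 70  70  71  71  71  70  69  68  67  72  87 102  96  79  63  58  57  64
   68  76  90 117 156 187 198 202 205 205]]
```

>>> send_rows:
  moves:
    - [0,0,0.015,0]
    - [0,0,0.015,0]
    - [0,0,0,0]
    - [0,0,0.004,0]
    - [0,0,0.004,0]
    - [0,0,0,0]
    - [0,0,0,0]

```text
clock: 8.4
eef_pos: [0.5704, 0.1078, 0.1037]
tool_rot: [0.383, 0.924, 0.0, 0.0]
ft_force: [-0.1, 0.1, -1.1]
grip_width: 0.0222
```

>>> send_rows:
  moves:
    - [0,0,0.004,0]
    - [0,0,0.004,0]
    - [0,0,0.004,0]
    - [0,0,0,0]
    - [0,0,0,0]

```text
clock: 8.9
eef_pos: [0.57, 0.1077, 0.0909]
tool_rot: [0.383, 0.924, -0.0, -0.0]
ft_force: [-0.0, -1.1, -0.9]
grip_width: 0.0226
```

>>> send_rows:
  moves:
    - [0,0,0.004,0]
    - [0,0,0.003,0]
    - [0,0,0,0]
    - [0,0,0.001,0]
    - [0,0,0.001,0]
    - [0,0,0,0]
    - [0,0,0,0]

```text
clock: 9.6
eef_pos: [0.5703, 0.1077, 0.0823]
tool_rot: [0.383, 0.924, -0.0, 0.0]
ft_force: [1.8, -1.0, -2.0]
grip_width: 0.0227
```

>>> send_rows:
  moves:
    - [0,0,0.001,0]
    - [0,0,0,0]
    - [0,0,0,0]

```text
clock: 9.9
eef_pos: [0.5703, 0.1077, 0.0813]
tool_rot: [0.383, 0.924, -0.0, 0.0]
ft_force: [0.8, -0.8, -0.5]
grip_width: 0.0226
```

>>> send_rows:
  moves:
    - [0,0,0,0]
    - [0,0,0,0]
    - [0,0,0,0]
    - [0,0,0,0]
    - [0,0,0,0]
    - [0,0,0,0]
  claw: 0.2

```text
clock: 10.5
eef_pos: [0.5703, 0.1079, 0.0813]
tool_rot: [0.383, 0.924, 0.0, 0.0]
ft_force: [0.1, -0.7, -0.3]
grip_width: 0.0514
```

>>> send_rows:
  moves:
    - [0,0,-0.02,0]
    - [0,0,-0.03,0]
    - [0,0,-0.03,0]
    - [0,0,0,0]
    - [0,0,0,0]

```text
clock: 11.0
eef_pos: [0.5708, 0.1079, 0.1621]
tool_rot: [0.383, 0.924, 0.001, 0.001]
ft_force: [0.3, -0.4, -0.4]
grip_width: 0.0514
```

```bash
python3 - <<'E'
from h import *
for n,b in (("scene",(220,110,320,230)),):
    p,_=cams.camera(n);np.save(f"{n}4.npy",p);x0,y0,x1,y1=b;cv2.imwrite(f"pics/{n}4.png",cv2.resize(p[y0:y1,x0:x1],None,fx=5,fy=5,interpolation=cv2.INTER_NEAREST)[:600])
for z in (.0385,.0645,.0955,.1135): print(z,np.round((np.array(proj("scene",[.5696,.1085,z]))-[219.5,109.5])*5,1))
E
```

```text
0.0385 [256.7 415.8]
0.0645 [258.4 382.4]
0.0955 [260.5 341.6]
0.1135 [261.7 317.4]
```

View pics/scene4.png

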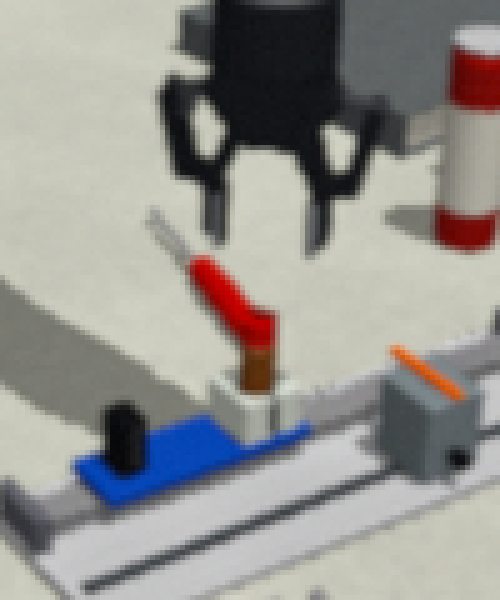

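>>> send_rows:
  moves:
    - [0,0,0,-1]
    - [0,0,0,-1]
    - [0,0,0,-1]
    - [0,0,0,-1]
    - [0,0,0,-1]
    - [0,0,0,-1]
    - [0,0,0,-1]
    - [0,0,0,-0.95]
    - [0,-0.03,0,0]
    - [0,-0.04,0,0]
    - [0,-0.03,0,0]
    - [0,0,0,0]
    - [0,0,0,0]
    - [0,0,0,0]

```text
clock: 12.45
eef_pos: [0.5706, 0.0084, 0.1603]
tool_rot: [-0.005, 1.0, 0.0, -0.001]
ft_force: [-0.1, 0.1, -0.2]
grip_width: 0.0513
```

```bash
python3 - <<'E'
from h import *
for n,b in (("scene",(200,110,320,230)),("top",(190,140,310,240))):
    p,_=cams.camera(n);np.save(f"{n}5.npy",p);x0,y0,x1,y1=b;cv2.imwrite(f"pics/{n}5.png",cv2.resize(p[y0:y1,x0:x1],None,fx=5,fy=5,interpolation=cv2.INTER_NEAREST)[:600])
E
```

```text
(no output)
```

View pics/scene5.png

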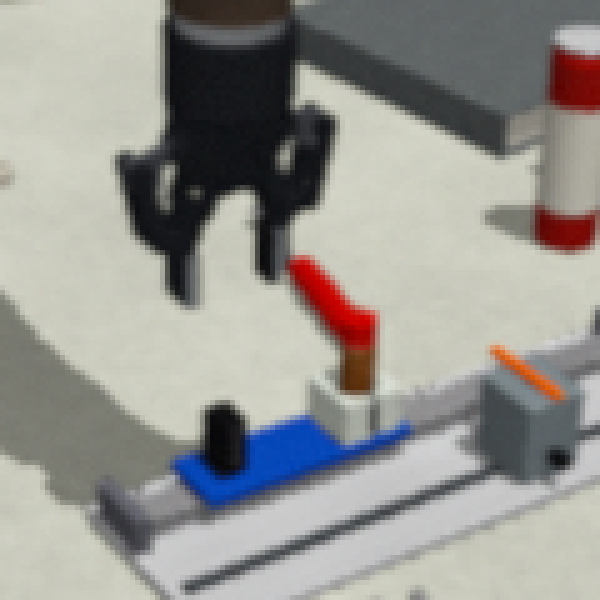

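View pics/top5.png

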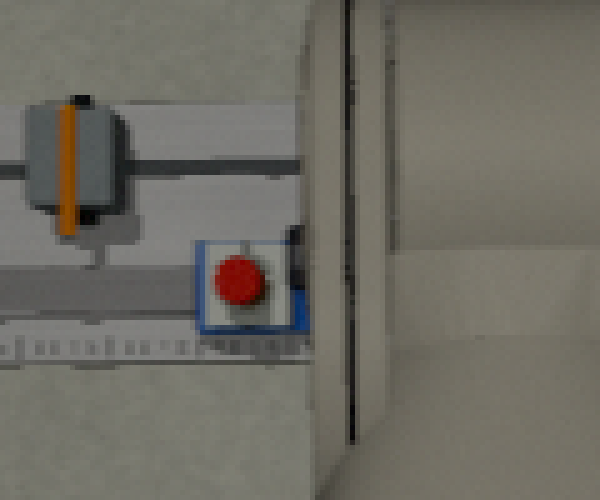

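>>> send_rows:
  moves:
    - [0,0,0.03,0]
    - [0,0,0.03,0]
    - [0,0,0.02,0]
    - [0,0,0.015,0]
    - [0,0,0.01,0]
    - [0,0,0.009,0]
    - [0,0,0,0]
    - [0,0,0,0]

```text
clock: 13.35
eef_pos: [0.5716, 0.008, 0.0478]
tool_rot: [-0.005, 1.0, 0.0, 0.0]
ft_force: [0.3, 0.7, 0.2]
grip_width: 0.0513
```

>>> send_rows:
  moves:
    - [0,0,0,0]
    - [0,0,0,0]
    - [0,0,0,0]
    - [0,0,0,0]
    - [0,0,0,0]
    - [0,0,0,0]
  claw: -1

```text
clock: 13.95
eef_pos: [0.5718, 0.0078, 0.0483]
tool_rot: [-0.005, 1.0, 0.0, 0.001]
ft_force: [-0.3, 0.1, 5.5]
grip_width: 0.0188
```

```bash
python3 - <<'E'
from h import *
for n,b in (("scene",(200,110,320,230)),("top",(190,140,310,240))):
    p,_=cams.camera(n);np.save(f"{n}6.npy",p);x0,y0,x1,y1=b;cv2.imwrite(f"pics/{n}6.png",cv2.resize(p[y0:y1,x0:x1],None,fx=5,fy=5,interpolation=cv2.INTER_NEAREST)[:600])
E
```

```text
(no output)
```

View pics/scene6.png

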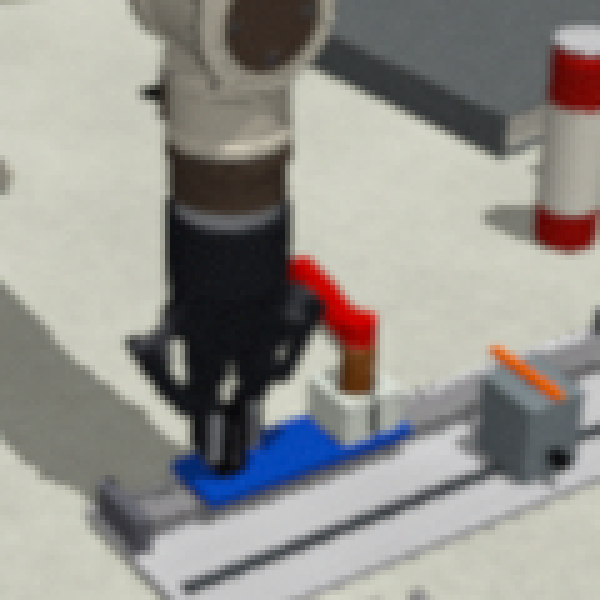

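View pics/top6.png

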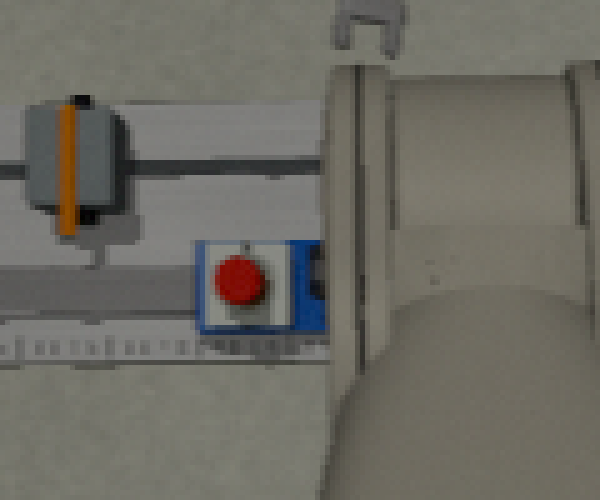

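>>> send_rows:
  moves:
    - [0,0.003,0,0]
    - [0,0.007,0,0]
    - [0,0.01,0,0]
    - [0,0.01,0,0]
    - [0,0.01,0,0]
    - [0,0.01,0,0]
    - [0,0.01,0,0]
    - [0,0.01,0,0]
    - [0,0.01,0,0]
    - [0,0.006,0,0]
    - [0,0.003,0,0]
    - [0,0.001,0,0]
    - [0,0,0,0]
    - [0,0,0,0]
    - [0,0,0,0]

```text
clock: 15.55
eef_pos: [0.5705, 0.0978, 0.0483]
tool_rot: [-0.005, 1.0, 0.0, 0.0]
ft_force: [-1.4, -1.0, 6.5]
grip_width: 0.019
```

```bash
python3 - <<'E'
from h import *
for n,b in (("scene",(220,120,340,220)),("top",(180,150,280,220))):
    p,_=cams.camera(n);np.save(f"{n}7.npy",p);x0,y0,x1,y1=b;cv2.imwrite(f"pics/{n}7.png",cv2.resize(p[y0:y1,x0:x1],None,fx=6,fy=6,interpolation=cv2.INTER_NEAREST)[:600])
g=cv2.cvtColor(np.load('top7.npy'),cv2.COLOR_BGR2GRAY);print(g[183:208,190:222])
E
```

```text
[[113 109 112 113 113  81  33  90 112 112 112 108  80  51  72 104 115 120
  121 119 120 119 118 120 120 120 118 118 118 119 117 119]
 [116 109 112 111 111  88  46  89 111 112 111 109  85  54  65  97 115 119
  118 119 118 118 118 118 116 118 118 118 117 117 118 116]
 [115 112 110 111 110  90  40  85 112 112 112 108  85  52  58  92 114 118
  117 118 118 118 117 116 117 117 116 116 117 117 116 117]
 [114 109 112 112 111  88  43  87 110 112 111 109  89  59  51  88 111 117
  117 118 117 116 116 116 116 114 116 115 115 115 114 114]
 [114 108 111 111 110  88  39  86 111 112 113 109  91  59  51  76 106 115
  116 115 114 113 114 114 112 114 113 113 116 114 113 114]
 [116 108 111 110 111  88  41  88 112 111 112 109  91  62  50  73 104 113
  112 110 108 109 108 111 110 115 115 115 114 114 112 115]
 [112 107 112 112 112 100  60  87 111 111 113 108 100  71  68  87 102 109
  107 109 108 108 111 110 112 112 113 113 114 114 114 114]
 [109 103 112 111 110  98  62  67 102 110 110 112 102  94 105 110 108 109
  110 111 111 109 110 111 112 114 114 113 114 114 114 114]
 [116 111 112 111 112  98  59  68 10
[... 1525 characters left out ...]
9 101 102 106 104 106 105 108 107]
 [ 81  86 105 116 118 119 105  64  69 109 119 119 119 108  75  73  99 107
  102  94  94  96  98 101 102 104 103 106 106 106 107 106]
 [ 80  94 109 117 118 119 107  68  70 109 119 119 120 112  74  53  88 100
   95  90  94  97  99 103 103 104 104 106 107 106 106 107]
 [123 110 107 116 118 118 118  83  51 103 120 119 120 113  81  54  79  88
   91  94  96  99 101 102 103 105 106 106 107 108 107 106]
 [124 116 111 115 119 121 120  87  52 102 120 119 120 112  84  55  74  89
   91  94  98  99 102 101 101 105 106 106 105 106 108 107]
 [123 122 117 115 120 119 121  89  42  96 120 120 119 116  89  59  76  90
   94  95 100 101 101 103 104 106 106 106 105 107 107 107]]
```

View pics/scene7.png

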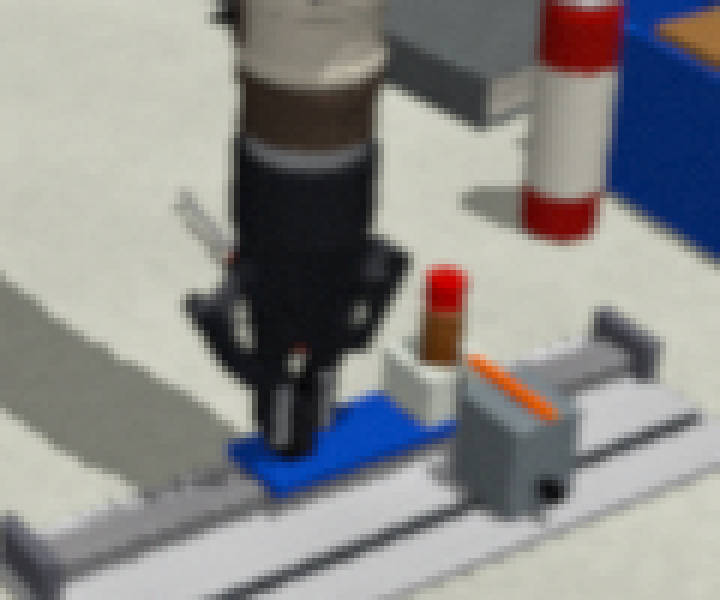

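View pics/top7.png

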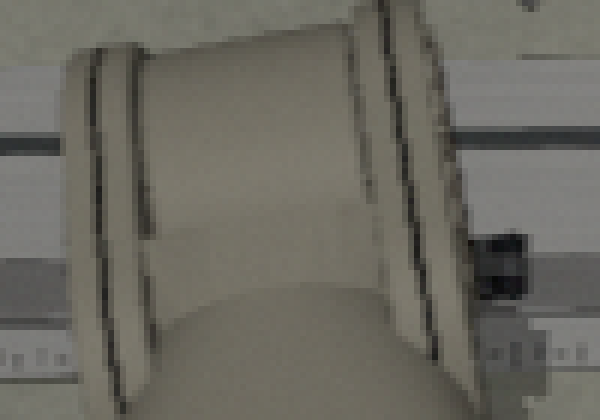

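>>> send_rows:
  moves:
    - [0,0.0012,0,0]
    - [0,0,0,0]
    - [0,0,0,0]

```text
clock: 15.95
eef_pos: [0.5705, 0.0987, 0.0483]
tool_rot: [-0.005, 1.0, -0.0, 0.0]
ft_force: [-2.3, -1.8, 6.9]
grip_width: 0.0194
```

>>> send_rows:
  moves:
    - [0,0,0,0]
    - [0,0,0,0]
    - [0,0,0,0]
    - [0,0,0,0]
    - [0,0,0,0]
    - [0,0,0,0]
  claw: 0.2

```text
clock: 16.55
eef_pos: [0.5703, 0.099, 0.0472]
tool_rot: [-0.005, 1.0, -0.0, -0.0]
ft_force: [0.2, -0.2, 0.4]
grip_width: 0.0513
```

>>> send_rows:
  moves:
    - [0,0,-0.01,0]
    - [0,0,-0.03,0]
    - [0,0,-0.04,0]
    - [0,0,-0.04,0]
    - [0,-0.04,0,0]
    - [0,-0.04,0,0]
    - [0,-0.04,0,0]
    - [0,-0.04,0,0]
    - [0,-0.04,0,0]
    - [0,0,0,0]
    - [0,0,0,0]

```text
clock: 17.65
eef_pos: [0.5721, -0.102, 0.1679]
tool_rot: [-0.003, 1.0, 0.0, 0.0]
ft_force: [-0.2, 0.2, 0.1]
grip_width: 0.0516
```

```bash
python3 - <<'E'
from h import *
for n,b in (("scene",(220,120,340,220)),("top",(180,150,280,220))):
    p,_=cams.camera(n);np.save(f"{n}8.npy",p);x0,y0,x1,y1=b;cv2.imwrite(f"pics/{n}8.png",cv2.resize(p[y0:y1,x0:x1],None,fx=6,fy=6,interpolation=cv2.INTER_NEAREST)[:600])
g=cv2.cvtColor(np.load('top8.npy'),cv2.COLOR_BGR2GRAY);print(g[183:210,188:220])
E
```

```text
[[125 125 125 124 123 123 124 124 123 123 125 125 103  79  83  86  73  37
    0   5   0  31  70  83  84  82  83  85  84  83 113 128]
 [125 126 126 125 126 126 126 125 126 125 124 126 104  81  84  86  73  40
    6   2   7  32  69  83  83  84  84  85  86  84 112 130]
 [127 127 124 126 125 125 124 127 124 125 124 125 106  80  82  84  79  72
   66  62  66  75  84  82  85  83  83  84  84  85 113 129]
 [126 126 126 127 125 126 127 125 125 126 126 126 106  81  85  87  83  84
   83  83  85  85  84  83  84  87  85  84  85  85 112 130]
 [125 124 124 126 125 124 125 125 125 125 126 126 123 105  70  62  67  77
   83  84  82  82  84  82  83  83  86  85  86  87 113 127]
 [125 127 125 125 126 125 126 124 113  99 100  98 100  84  67  66  63  67
   71  70  71  63  57  73  84  68  58  57  56  71  81  82]
 [126 126 128 126 127 128 127 102 116 135 136 135 136 136 135 121  87 111
  136 136 136 136 135 136 119  80  54  52  51  53  55  50]
 [125 125 122 123 124 124 125 100 113 136 135 135 137 137 136 113  67 112
  136 136 136 136 136 136 116  79  57  52  52  51  48  50]
 [124 124 125 125 125 123 126  99 11
[... 1791 characters left out ...]
6 126  91  46  45  51  48  50  54]
 [123 123 122 124 124 125 122  98  99 116 116 118 117 115  99  81  76  71
   72  76 105 117 118 108  97  73  42  45  52  52  46  53]
 [125 126 124 126 125 126 127 107  72  49  45  39  32  30  33  33  29  22
   20  28  35  33  31  33  33  33  30  38  46  42  46  47]
 [123 124 125 124 124 112 115 125 113  97  82  67  66  65  65  64  64  64
   75  84  82  85  84  74  77  85  86  84  85  83  84  85]
 [123 122 125 122 124 102 106 125 126 111  89  84  76  76  84  82  75  77
   84  74  75  83  84  67  71  86  84  75  76  85  76  77]
 [125 114 101 116 126 103 108 126 127 103 107 127 102  80  84  85  77  77
   86  76  67  78  86  69  71  86  85  68  70 112 106 111]]
```

View pics/scene8.png

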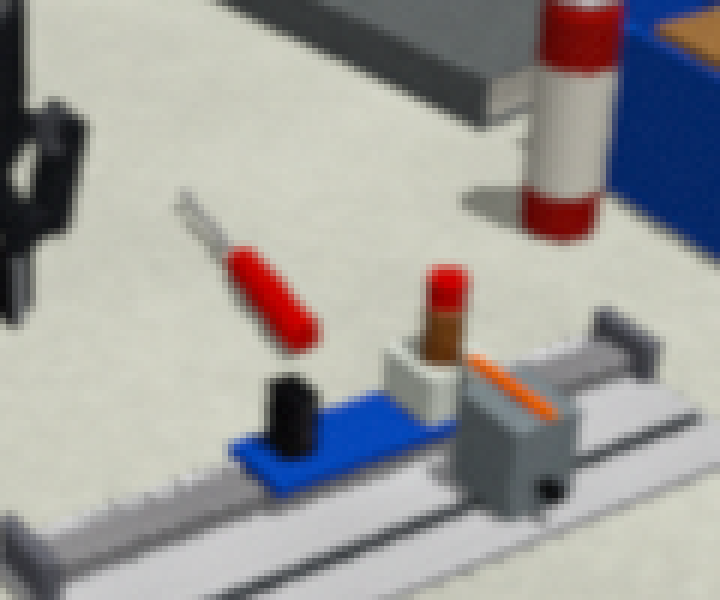

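View pics/top8.png

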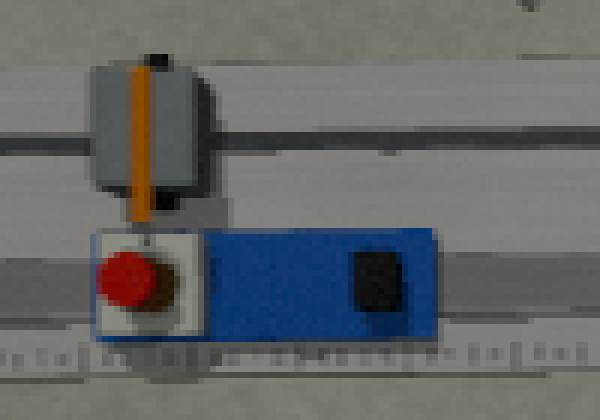

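```bash
python3 - <<'E'
from h import *
t=np.load('top8.npy').astype(float);t0=np.load('top0.npz')['p'].astype(float)
def org(t):
    w=np.clip(t[...,2]-t[...,0]-20,0,None)[163:179,198:210];c=(w*np.arange(198,210)).sum()/w.sum();return c
print("orange",org(t0),org(t))
p=onz("top",org(t),186,.076);m=onz("top",204.06,189.5,.0645)
g=cv2.cvtColor(np.load('top8.npy'),cv2.COLOR_BGR2GRAY).astype(float)
print("ptr",p,"marker",m,"dy",m[1]-p[1], "yaw corr",.009*(m[0]-p[0]))
# grip check, plate edges
print("grip",g[194:198,236:252])
print(g[200,190:256].astype(int))
s=np.load('scene8.npy');print("ptr tip scene",proj("scene",p),"red",blobs(s,(0,150,60),(8,255,255),20,(280,150,310,190))[0])
print([ (z,np.round(proj("scene",[m[0]-.0175,m[1],z]),1)) for z in (.1135,.0955)])
w=np.clip((np.load('top8.npy')[190:210,190:215,2].astype(float)-np.load('top8.npy')[190:210,190:215,1]-60)/50,0,1);yy,xx=np.mgrid[190:210,190:215]
print("cap",w.sum(),onz("top",(w*xx).sum()/w.sum(),(w*yy).sum()/w.sum(),.1135),"cup est",m[:2]-[.017,0])
E
```

```text
orange 203.0386523356759 203.03977387441955
ptr [0.59516251 0.20004612 0.076     ] marker [0.58681303 0.19931549 0.0645    ] dy -0.0007306359375898741 yaw corr -7.514528769567996e-05
grip [[51. 47. 35. 18. 19. 16. 20. 18. 15. 14.  1. 36. 50. 52. 54. 51.]
 [53. 49. 34. 20. 23. 15. 16. 12. 16. 18.  8. 35. 49. 50. 50. 53.]
 [51. 50. 40. 20. 18. 21. 22. 20. 16. 13.  8. 40. 49. 51. 49. 52.]
 [49. 52. 35. 20. 19. 18. 14. 19. 17. 13.  6. 22. 44. 52. 52. 53.]]
[ 89  90  88  90  90  74 112 115  77  62  46  44  36  23  24  27  20  25
  43  97 129 136 126  91  50  45  46  52  50  50  51  51  50  52  53  49
  52  48  52  48  49  51  49  49  48  49  50  51  40  21  16  19  12  20
  17   9  10  22  44  52  52  51  45  74  91  92]
ptr tip scene (np.float64(298.80201339895615), np.float64(178.88482236516197)) red [(np.int32(37), np.float64(294.16), np.float64(167.92), np.int32(292), np.int32(165), np.int32(6), np.int32(7))]
[(0.1135, array([294.7, 165.6])), (0.0955, array([294.3, 170.3]))]
cap 60.980000000000004 [0.56719578 0.19901976 0.1135    ] cup est [0.56981303 0.19931549]
```

```bash
python3 - <<'E'
from workcell import order,monitor
o=monitor.get_obs();print(o['clock'],o['ft_force'].round(2),abs(o['joint_vel']).max());print(order.job_done())
E
```

```text
17.75 [0.78 0.99 0.63] 0.020003181447868584
the job is handed in; nothing more can be done
None
```

I took the red-capped vial out of the rack and stood it in the carriage's cup at the loading end. I then slid the carriage about 91 mm by its grip, let go, and handed the job in at 17.75 s. No verdict was reported.

**Last checks, from the cameras after the gripper backed off:**
- **Alignment:** the cup's mark was about 0.7 mm short of the pointer's middle line. The allowance is 4 mm.
- **Vial:** the cap's height in the scene view matched a fully seated, upright vial. From above, the cap was about 2.6 mm off the cup's centre across the rail and 0.3 mm along it. The hole only leaves about 1.5 mm of play, so part of the 2.6 mm must be image error. The limit is 6 mm.
- **Reader:** the orange bar's column in the top view was unchanged, at 203.04 px before and after.
- **Gripper:** it was open, about 0.17 m up and touching nothing.

**Disagreements and gaps:**
- My first reading of the red cap was off by about 3 mm, because the side of the cap was counted with its top. The two camera views disagreed, so I corrected it before moving.
- My first reading of the cup's mark was about 0.6 mm off. That accounts for most of the final 0.7 mm.
- I did not measure the other vials or the bench items again at the end. I saw no sign of contact with any of them.

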